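# Wedge a row of plaster moulds tight in the casting frame

### The job

Get the plaster moulds ready for casting: close the four mould halves up against the square end stop of the casting frame with the pressure board standing upright against the last of them, then slide the wedge, thin end first, into the gap left between the board and the slanted stop and push on its thick end until the whole row is clamped tight and stays tight when you let go. Keep the plaster upright in the frame and leave the pots, jar and brush on the bench where they are.

Things in the scene. Friction and masses are not known exactly. Their poses are not given: they have to be found in the camera images.
- frame: casting frame fixed on the bench. Origin on the bench under the row's centre line; x along the row to the square end stop, y across it to the open side where the wedge goes in, z up. In these axes, mm: plywood base board x -120 to 180, y -95 to 185, top (the floor) at z 18; low fence on the row's closed side, inner face y -75, x -32 to 140, top z 53. The row's closed length is 144 of plaster + 28 of board
- end_stop (a point): mid-brown square end stop of the frame: foot of its inner face, in the middle, at x 140, y 0, z 18 mm of the frame; frame's axes. The stop reaches y -75 to 75, x 140 to 170, top at z 78. With the row closed up the last half's near face is at frame x = -4, and the near face of a board standing against it at x = -32
- slant_stop (a point): mid-brown slanted stop of the frame: foot of its face, in the middle, at x -68.3, y 0, z 18 mm of the frame; frame's axes. It reaches y -75 to 75, back at x -112, top at z 78. Its face looks to +x, slanted 1 in 6: x = -60 - (y + 50)/6, so the gap narrows towards -y
- frame_mouth (a point): mouth of the wedge gap, on the base board's top at x -56, y 75, z 18 mm of the frame; frame's axes. With row and board closed up the wedge binds when its centre is near frame x -53, y 30, its long axis along y, thin end to -y, thick end still 35 mm outside the mouth; there it stops dead (within about 2 mm)
- half1: white plaster mould half, 0.34 kg, nearest the square end stop: 36 mm thick (x), 140 long (y, across the row), 64 high, standing in the frame; origin at the centre of its underside. The four stand 1 to 7 mm apart, slightly askew; the whole row slides at about 7 to 10 N; push low (under 30 mm above its foot) and near its middle, or it may tip or turn
- half2: second plaster half from the square end stop; same sizes and origin
- half3: third plaster half from the square end stop; same sizes and origin
- half4: last plaster half, nearest the slanted stop; same sizes and origin. Closed up, its origin is at frame x = 14 mm. Before that, 40 to 50 mm are free between it and the slanted stop at the row's centre line
- board_grip (a point): centre of the grip tab of the pressure board, green-painted wood, standing on edge on the bench: 28 mm thick (x), 140 long (y), 64 high (z up), and in the middle of its top edge a tab 28 thick, 70 long (y), 42 high (total height 106); 0.17 kg. The point is 86 mm above its underside, 22 above the board's shoulders. Either face may go to the plaster
- wedge_mid (a point): centre of the dark wooden wedge lying on the bench: 160 mm long (x, thin end at +x), 44 high (z up), 0.19 kg; point 22 mm above its underside. Its +y face, at y 20.7, is square to the ends and goes to the board; its -y face tapers 1 in 6: width 28 at the thin end, 41.3 at mid-length, 54.7 at the thick end. Friction (about 0.6) holds it where driven; a 10 to 25 N push clamps the row
- bowl: buff bisque bowl, 104 mm wide, 48 mm high; a bystander, to be left alone; origin at the centre of its underside
- cup: cream mug, 76 mm wide, 60 mm high; a bystander, to be left alone; origin at the centre of its underside
- pinchpot: small red-brown bowl, 80 mm wide, 42 mm high; a bystander, to be left alone; origin at the centre of its underside
- jar: amber glass jar with white cap, 64 mm wide, 78 mm high; a bystander, to be left alone; origin at the centre of its underside
- brush: brush lying on the bench, about 170 mm long; a bystander, to be left alone; origin at the centre of its underside (of its length)
There are look-alikes about, which are no part of the job. Leave any green or purple look-alike of the half2 alone. Of the things shaped like the part that bears board_grip, the green one is meant.

How it is judged:
By the outcome, as a careful person would: the job done as asked, in the order asked, and still so for the second after the job is handed in, with the robot touching nothing.
It also fails if it takes over 72 s, if anything falls off the work surface, if the arm or the gripper's body presses on something with over 40 N, if the wrist force passes 120 N, or if a joint passes its speed limit or range.

### The arm

A 7-joint arm with a two-finger parallel gripper is mounted at the origin on the work surface. World frame = base frame: x ahead of the robot, y to its left, z up, the work surface at z = 0. Lengths are in m, angles in rad, forces in N, time in s.
With the tool pointing down it reaches from about 0.35 to 0.9 m from the base axis. Payload 8.1 kg.
Tool frame: the origin (TCP) lies on the centre line of the jaws, within the pads' length; the fingertips stand 11 mm ahead of it and the grasp point (between the pads) lies 8 mm behind it; z points along the fingers, y is the line along which they close (so a half turn about z gives the same grasp; the last joint's range is limited). The gripper opens to 92 mm and grips with 3 to 60 N. Pads are 19 mm wide; open, the fingers measure 130 mm over their backs; the gripper's body (75 mm by 190 mm) begins 47 mm behind the grasp point.
Start: joints at [1.157, 0.434, 0.025, 1.573, -0.012, 1.134, -0.075], TCP at [0.191, -0.595, 0.238] pointing down, gripper open.
Joint ranges: [-2.62, 2.62], [-0.44, 2.09], [-1.27, 1.32], [0.08, 2.57], [-1.32, 4.46], [0.12, 2], [-2.74, 2.74]. Speed limits (rad/s): [2.22, 2.22, 3.01, 3.01, 3.14, 3.14, 3.14].

### API

Orientations are given as a rotation vector (axis times angle).
In Python, from plant import observe, read_camera, hand_in, recognise, outline_of, tip_of gives the robot as it stands. The module is installed in compiled form; this text tells all that it offers.
- The arm moves only by the tool drive_tool, never from a script. Its argument "rows" is text: rows parted by semicolons, each of 7 numbers parted by spaces: the shift along the tool's x, y, z in m, then the turn, a rotation vector about the tool's x, y, z in degrees, then the finger opening in m, from 0 to 0.0918. A call has 1 to 10 rows; each row shifts and turns the commanded pose from where the row before left it, along the tool's axes as they then stand; what a row does not reach is not made up. A row lasts 1/12 s, in which the tool goes at most 41.7 mm and 7.16 degrees, less where a joint would pass 70% of its speed; a pose out of reach is approached as far as the arm can. A call is refused whole if a number of a shift passes 0.0417 or a number of a turn 7.16, either way. A call with a gripper value outside its range is refused whole. The fingers move at their own pace and stop on an object; "newtons" is the grip in N (left out, the last holds). Time passes only in rows, so rows that do not move let the fingers close. It gives the time, the measured TCP pose, the force, the opening and the grip force at its end, in the units of the state.
- observe(): the state, without advancing time (a new reading comes with each control period).
- read_camera(name): name is "side" or "top" or "wrist"; returns a dict with "image" (480x640x3 uint8, blue, green, red), "vertical_fov" (degrees; the focal length in pixels is half the picture's height over the tangent of half this angle, whatever the lens; pixels are square), "cx", "cy" (the principal point, pixels), "origin" and "rotation" of the camera in the world. Camera axes: x right, y down, z forward; pixel columns grow to the right and rows downward; lengths in m; the calibration is good to about 2 mm. The wrist camera is an equidistant fisheye: a pixel r from the principal point sees the ray r / f radians off the axis. A picture is of the moment at which its call begins. There is no depth.
- hand_in(): hands the job in; it is judged then, once.
Trained networks look in the newest picture that a camera, given by its name, has taken for a name from the list of things; names that differ only in an ending like _2 or _b are one class to them, and where a whole thing is asked for, a point or a joint stands for the part that bears it (a point fixed in the world has none). Each returns a list of dicts, best first, with "conf" (0 to 1); they miss things now and then, are a little off and sometimes report something else, mostly with a low value. They report only what shows in the picture. A call takes as long as a camera call. They do not tell look-alikes from the thing itself.
- recognise(camera, name): "box" ([left, top, width, height] in pixels, round what is visible of it).
- outline_of(camera, name): "pixels" (480x640 bool, what is visible of it) and "box" ([left, top, width, height] in pixels, round what is visible of it).
- tip_of(camera, name): "xy" ([column, row] in pixels: a listed point, or the origin of a listed thing).
The state is a dict: "clock": time; "joints": joint angles; "joint_velocities": joint speeds; "joint_efforts": joint torques, N m; "ee_pos": TCP position; "ee_rot": TCP orientation; "force": force on the tool from outside, world axes, zero at the start; "torque": the same for the moment, N m; "width": opening from 0.0 (shut) to 1.0 (fully open); "finger_force": force on a finger pad.
Only numpy, scipy, OpenCV 4.12 (cv2) and the standard library are available. Lean on these libraries where they do the work, as an engineer would, in place of code of your own. Each camera call takes 0.05 s, during which the arm holds its last target. There are 200 camera calls.

## Working session

There is one attempt and no reset: what is moved stays moved. The work goes in short steps, Python scripts to look and compute and a tool call to move; the robot and the scene stay as the last step left them, time stands still between calls to the robot, and variables do not carry over. Pictures are saved under pics/ and viewed, at most 10 in all, crops included, and the job is handed in when it is done.

Besides the shell and the picture viewer there is one more tool, called as name(argument=value, ...), one argument or row to a line, values as JSON. drive_tool: Moves the arm, as the interface text tells. Its arguments: {"type":"object","properties":{"rows":{"type":"string"},"newtons":{"type":"number"}},"required":["rows"]}

```bash
mkdir -p pics
cat > h.py <<'E'
import numpy as np, cv2
from plant import *
from scipy.spatial.transform import Rotation as R
def ray(c,uv):
    f=240/np.tan(np.radians(c["vertical_fov"])/2)
    d=np.array([(uv[0]-c["cx"])/f,(uv[1]-c["cy"])/f])
    if c.get("fish"):
        r=np.hypot(*d); v=np.array([*(d/r*np.sin(r) if r>0 else d),np.cos(r)])
    else: v=np.array([*d,1.]); v/=np.linalg.norm(v)
    return np.array(c["origin"]),np.array(c["rotation"])@v
def cam(n):
    c=read_camera(n); c["fish"]=n=="wrist"; return c
def atz(c,uv,z):
    o,v=ray(c,uv); return o+v*(z-o[2])/v[2]
def proj(c,p):
    q=np.array(c["rotation"]).T@(np.array(p)-c["origin"]); f=240/np.tan(np.radians(c["vertical_fov"])/2)
    if c["fish"]:
        r=np.hypot(q[0],q[1]); t=np.arctan2(r,q[2]); return np.array([c["cx"]+f*t*q[0]/r,c["cy"]+f*t*q[1]/r])
    return np.array([c["cx"]+f*q[0]/q[2],c["cy"]+f*q[1]/q[2]])
def tri(rs):
    A=sum(np.eye(3)-np.outer(v,v) for o,v in rs); b=sum((np.eye(3)-np.outer(v,v))@o for o,v in rs)
    return np.linalg.solve(A,b)
E
cat > a.py <<'E'
from h import *
C={}
for n in ("top","side"):
    c=C[n]=cam(n); cv2.imwrite(f"pics/{n}0.png",c["image"]); print(n,c["vertical_fov"],np.round(c["origin"],3),np.round(c["rotation"],2).tolist())
    for t in ("end_stop","slant_stop","frame_mouth","half1","half2","board_grip","wedge_mid","bowl","cup","pinchpot","jar","brush","frame"):
        print(n,t,[(np.round(d["xy"]).tolist(),round(d["conf"],2)) for d in tip_of(n,t)[:6]])
s=observe();print(s["ee_pos"],s["ee_rot"],s["force"])
E
python3 a.py
```

```text
top 56.165358853684765 [0.23  0.028 1.153] [-2.13, 2.12, -0.22]
top end_stop []
top slant_stop [([334.0, 232.0], 0.6), ([328.0, 210.0], 0.55)]
top frame_mouth [([300.0, 233.0], 0.91)]
top half1 [([324.0, 179.0], 0.93), ([330.0, 192.0], 0.9), ([204.0, 338.0], 0.8), ([452.0, 336.0], 0.71), ([326.0, 167.0], 0.69), ([208.0, 270.0], 0.67)]
top half2 [([324.0, 179.0], 0.93), ([330.0, 192.0], 0.9), ([204.0, 338.0], 0.8), ([452.0, 336.0], 0.71), ([326.0, 167.0], 0.69), ([208.0, 270.0], 0.67)]
top board_grip [([166.0, 217.0], 0.96), ([129.0, 284.0], 0.86), ([480.0, 218.0], 0.74)]
top wedge_mid [([476.0, 218.0], 0.81)]
top bowl [([186.0, 160.0], 0.96)]
top cup [([208.0, 268.0], 0.62)]
top pinchpot [([436.0, 270.0], 0.88), ([209.0, 271.0], 0.21), ([326.0, 176.0], 0.2)]
top jar [([454.0, 148.0], 0.71)]
top brush [([423.0, 157.0], 0.61)]
top frame [([330.0, 209.0], 0.92)]
side 55.26591577874476 [0.164 0.938 0.616] [-0.44, 2.54, -1.52]
side end_stop [([261.0, 242.0], 0.16)]
side slant_stop [([328.0, 255.0], 0.81)]
side frame_mouth [([306.0, 255.0], 0.74), ([320.0, 266.0], 0.72), ([276.0, 251.0], 0
[... 205 characters left out ...]
, 365.0], 0.91), ([289.0, 249.0], 0.87), ([306.0, 245.0], 0.79), ([277.0, 249.0], 0.75), ([260.0, 244.0], 0.59)]
side board_grip [([249.0, 326.0], 0.95), ([318.0, 380.0], 0.71), ([322.0, 350.0], 0.46)]
side wedge_mid [([348.0, 196.0], 0.95), ([169.0, 337.0], 0.37)]
side bowl [([170.0, 336.0], 0.88)]
side cup [([324.0, 349.0], 0.69), ([306.0, 256.0], 0.41)]
side pinchpot [([273.0, 249.0], 0.75), ([382.0, 219.0], 0.73)]
side jar [([294.0, 194.0], 0.96)]
side brush [([330.0, 254.0], 0.3)]
side frame [([168.0, 334.0], 0.75), ([304.0, 256.0], 0.63), ([323.0, 348.0], 0.55)]
[ 0.19111089 -0.59508496  0.23773952] [ 3.10369615e+00  4.86151496e-01 -2.89202995e-05] [ 0.46120733 -0.32674648 -0.2818488 ]
```

```bash
sed -i 's/^    c=read_camera(n);/    c=read_camera(n); c["rotation"]=R.from_rotvec(c["rotation"]).as_matrix();/' h.py; python3 -c "
import cv2,numpy as np
a=cv2.imread('pics/top0.png')[110:410,80:540];b=cv2.imread('pics/side0.png')
cv2.imwrite('pics/t1.png',cv2.resize(a,(800,522)))"
```

```text
(no output)
```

View pics/t1.png

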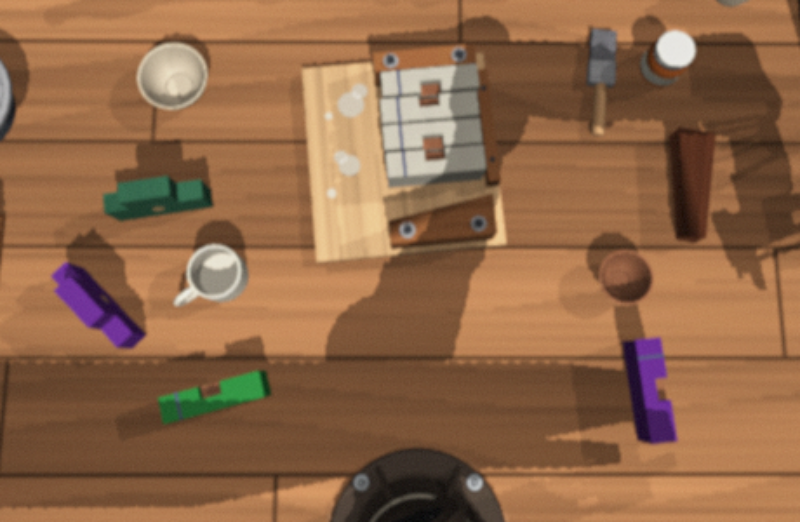

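View pics/side0.png

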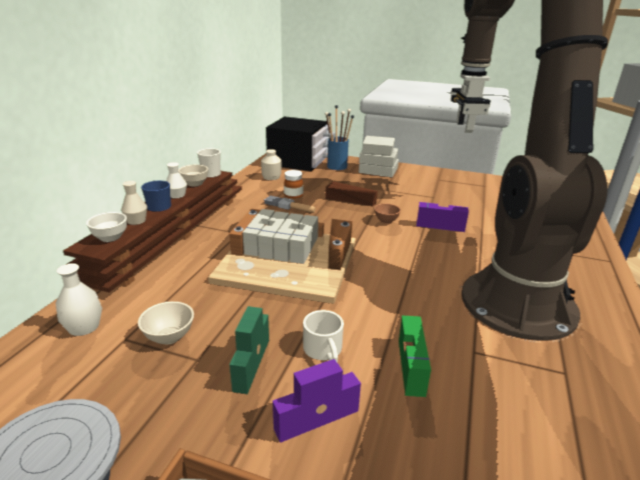

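The top crop (px = 80+x·0.575, 110+y·0.575) shows the frame with its open side to image left (+y world), and the wedge at top px (476,218).

Pressure board candidates:
- Dark green stepped part at top (166,217), side (249,345): it has a centre tab on its top edge, so it fits.
- Purple tabbed part at top (129,284): wrong colour.
- Bright green notched block at (204,338) and purple block at (452,336): look-alikes of a half, to be left alone.

```bash
cat > b.py <<'E'
from h import *
C={n:cam(n) for n in ("top","side")}
t=C["top"];s=C["side"]
for n,u,v in (("grip",(166,217),(249,326)),("wedge",(476,218),(348,196)),("slant",(334,232),(328,255)),("mouth",(300,233),(320,266)),("mouthb",(300,233),(306,255))):
    print(n,tri([ray(t,u),ray(s,v)]).round(3))
print("frame base corners z18:",[atz(t,(80+x*.575,110+y*.575),.018)[:2].round(3).tolist() for x,y in((302,67),(317,262),(506,243))])
for n,i,zt in(("board_grip",0,.09),("wedge_mid",0,.044)):
    o=[d for d in outline_of("top",n)]
    for d in o[:3]:
        m=d["pixels"].astype(np.uint8); q=cv2.findNonZero(m)
        P=np.array([atz(t,p[0],zt)[:2] for p in q],np.float32); r=cv2.minAreaRect(P); print(n,round(d["conf"],2),d["box"],np.round(cv2.boxPoints(r),3).tolist())
b=cv2.resize(s["image"][290:400,210:330],None,fx=4,fy=4,interpolation=3); cv2.imwrite("pics/board.png",b)
st=observe(); print(st["clock"],np.round(st["joints"],3))
E
python3 b.py
```

```text
grip [0.479 0.373 0.086]
wedge [ 0.505 -0.409  0.013]
slant [ 0.461 -0.039  0.006]
mouth [0.454 0.049 0.026]
mouthb [0.468 0.053 0.05 ]
frame base corners z18: [[0.685, 0.174], [0.384, 0.145], [0.413, -0.132]]
board_grip 0.88 [111.2, 258.3, 51.9, 49.8] [[0.24199999868869781, 0.4009999930858612], [0.2770000100135803, 0.3659999966621399], [0.382999986410141, 0.47200000286102295], [0.3479999899864197, 0.5059999823570251]]
board_grip 0.66 [135.4, 211.5, 68.2, 24.9] [[0.42899999022483826, 0.4320000112056732], [0.44699999690055847, 0.2849999964237213], [0.503000020980835, 0.29100000858306885], [0.48500001430511475, 0.4390000104904175]]
board_grip 0.62 [299.4, 177.0, 60.4, 21.6] [[0.5260000228881836, 0.04699999839067459], [0.5360000133514404, -0.09099999815225601], [0.5809999704360962, -0.08799999952316284], [0.5699999928474426, 0.050999999046325684]]
wedge_mid 0.96 [465.9, 183.2, 25.1, 67.0] [[0.4099999964237213, -0.4269999861717224], [0.578000009059906, -0.4399999976158142], [0.5820000171661377, -0.37599998712539673], [0.41499999165534973, -0.3630000054836273]]
wedge_mid 0.73 [301.4, 176.9, 54.6, 22.1] [[0.5389999747276306, 0.04800000041723251], [0.550000011920929, -0.09700000286102295], [0.5960000157356262, -0.09300000220537186], [0.5849999785423279, 0.052000001072883606]]
1.6 [ 1.157  0.435  0.025  1.573 -0.012  1.134 -0.075]
```

View pics/board.png

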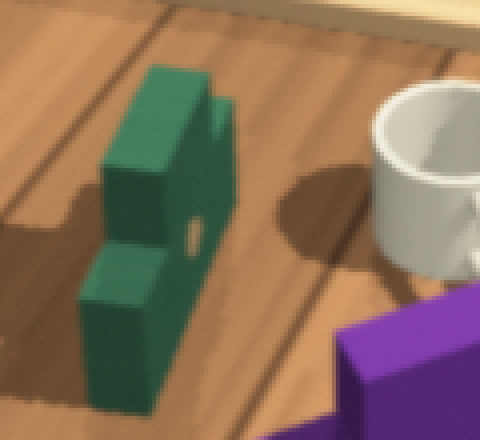

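The crop confirms the dark-green board: upright, with its tab in the middle of the top edge. The triangulated tab height is 86 mm, as the text says. Next, a move helper, then over the frame.

```bash
cat > mv.py <<'E'
import sys
from h import *
def plan(x,y,z,psi,n):
    s=observe(); p=np.array(s["ee_pos"]); Rc=R.from_rotvec(s["ee_rot"])
    m=Rc.as_matrix(); ps=np.degrees(np.arctan2(m[1,0],m[0,0]))
    d=Rc.inv().apply(np.array([x,y,z])-p); th=-((psi-ps+180)%360-180)
    A=sum(R.from_euler('z',k*th/n,degrees=True).as_matrix() for k in range(n))
    print("t",round(s["clock"],2),"pos",p.round(4),"psi",round(ps,2),"tilt",np.degrees(np.arccos(-m[2,2])).round(2),"F",np.round(s["force"],1),"j7",round(s["joints"][6],2))
    print(n,"rows of",np.linalg.solve(A,d).round(4),"turn z",round(th/n,2))
if __name__=="__main__":
    a=[float(v) for v in sys.argv[1:]]; plan(*a[:4],int(a[4]))
E
python3 mv.py .482 -.031 .30 5.7 20
```

```text
t 1.6 pos [ 0.1911 -0.5951  0.2378] psi 17.8 tilt 0.0 F [-0.  -0.9  0. ] j7 -0.08
20 rows of [ 0.0202 -0.0246 -0.0031] turn z 0.61
```

drive_tool(
  rows="0.0202 -0.0246 -0.0031 0 0 0.6 0.06;0.0202 -0.0246 -0.0031 0 0 0.6 0.06;0.0202 -0.0246 -0.0031 0 0 0.6 0.06;0.0202 -0.0246 -0.0031 0 0 0.6 0.06;0.0202 -0.0246 -0.0031 0 0 0.6 0.06;0.0202 -0.0246 -0.0031 0 0 0.6 0.06;0.0202 -0.0246 -0.0031 0 0 0.6 0.06;0.0202 -0.0246 -0.0031 0 0 0.6 0.06;0.0202 -0.0246 -0.0031 0 0 0.6 0.06;0.0202 -0.0246 -0.0031 0 0 0.6 0.06",
)

```text
clock: 2.43
ee_pos: [0.3223, -0.3036, 0.2691]
ee_rot: [3.124, 0.322, 0.0]
force: [0.3, -0.7, 0.2]
width: 0.654
finger_force: 0.0
```

drive_tool(
  rows="0.0202 -0.0246 -0.0031 0 0 0.6 0.06;0.0202 -0.0246 -0.0031 0 0 0.6 0.06;0.0202 -0.0246 -0.0031 0 0 0.6 0.06;0.0202 -0.0246 -0.0031 0 0 0.6 0.06;0.0202 -0.0246 -0.0031 0 0 0.6 0.06;0.0202 -0.0246 -0.0031 0 0 0.6 0.06;0.0202 -0.0246 -0.0031 0 0 0.6 0.06;0.0202 -0.0246 -0.0031 0 0 0.6 0.06;0.0202 -0.0246 -0.0031 0 0 0.6 0.06;0.0202 -0.0246 -0.0031 0 0 0.6 0.06",
)

```text
clock: 3.27
ee_pos: [0.483, -0.0289, 0.3001]
ee_rot: [3.137, 0.158, 0.001]
force: [-0.2, -0.1, 0.5]
width: 0.65
finger_force: 0.0
```

```bash
cat > c.py <<'E'
from h import *
c=cam("wrist"); im=c["image"].copy(); print(c["vertical_fov"],c["cx"],c["cy"],np.round(c["origin"],3),c["rotation"].round(2).tolist())
for n in ("end_stop","slant_stop","frame_mouth","half1","frame"):
    print(n,[(np.round(d["xy"],1).tolist(),round(d["conf"],2),atz(c,d["xy"],.018)[:2].round(4).tolist()) for d in tip_of("wrist",n)[:5]])
a=np.radians(5.7); Rm=np.array([[np.cos(a),-np.sin(a)],[np.sin(a),np.cos(a)]]); O=np.array([.522,-.027])
for p in [(140,-75,78),(140,75,78),(140,75,18),(180,185,18),(-120,185,18),(-120,-95,18),(180,-95,18),(-32,-75,53),(140,-75,53),(-55.8,-75,78),(-80.8,75,78),(-80.8,75,18),(-112,-75,78),(-112,75,78)]:
    w=[*(O+Rm@np.array(p[:2])/1e3),p[2]/1e3]; u=proj(c,w); cv2.circle(im,tuple(int(v) for v in np.round(u)),2,(0,0,255),-1)
cv2.imwrite("pics/w1.png",cv2.resize(im,(800,600))); cv2.imwrite("pics/w1raw.png",c["image"])
np.save("w1.npy",c,allow_pickle=True)
E
python3 c.py; python3 mv.py .482 -.031 .30 5.7 5
```

```text
65.70646984690485 317.42247482716954 233.67960522558127 [ 0.551 -0.022  0.447] [[0.1, -0.96, -0.25], [-1.0, -0.1, -0.03], [0.0, 0.25, -0.97]]
end_stop []
slant_stop [([317.9, 217.0], 0.85, [0.459, -0.0322]), ([5.0, 186.8], 0.22, [0.4652, 0.4488])]
frame_mouth [([253.0, 207.4], 0.63, [0.4632, 0.0455])]
half1 [([314.4, 130.2], 0.79, [0.5597, -0.0182]), ([318.4, 92.0], 0.76, [0.6042, -0.0183]), ([316.0, 161.8], 0.7, [0.5235, -0.0236]), ([322.7, 58.1], 0.59, [0.6448, -0.0192])]
frame [([319.1, 160.8], 0.85, [0.525, -0.027])]
t 3.57 pos [ 0.4819 -0.0314  0.2995] psi 5.74 tilt 0.05 F [-0.5 -0.7  0.3] j7 -1.6
5 rows of [ 0.     -0.0001 -0.0001] turn z 0.01
```

View pics/w1.png

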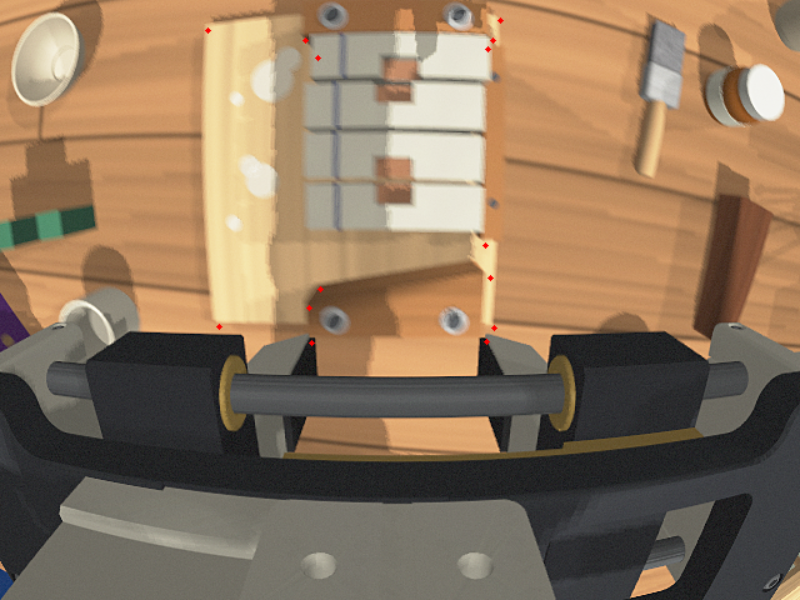

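The wrist view shows the four halves between pixel rows 33 and 232 of the enlarged view, with the slanted stop at row ~300. The predicted frame corners are a few px off. One zoomed crop to fit the frame.

```bash
python3 -c "
import cv2
a=cv2.imread('pics/w1raw.png')[120:270,160:410]; cv2.imwrite('pics/w1z.png',cv2.resize(a,None,fx=3.2,fy=3.2,interpolation=2))"
```

```text
(no output)
```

View pics/w1z.png

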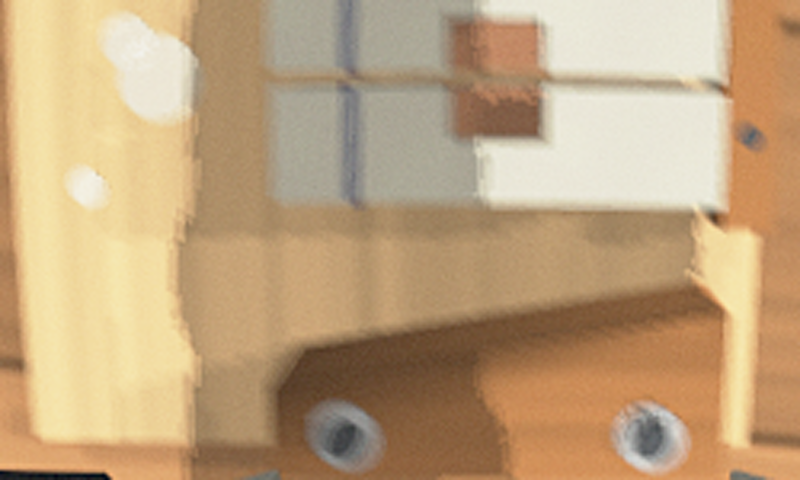

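```bash
cat > fit.py <<'E'
from h import *
from scipy.optimize import least_squares
c=np.load("w1.npy",allow_pickle=True).item()
z=lambda x,y:(160+x/3.2,120+y/3.2)
obs=[((-80.8,75,18),z(302,350)),((-120,185,18),z(33,437)),((-120,-95,18),z(750,440)),((-55.8,-75,18),z(697,284)),((-80.8,75,78),z(277,387)),((180,185,18),(207/1.25,23/1.25))]
def W(q,p):
    a=q[2]; Rm=np.array([[np.cos(a),-np.sin(a)],[np.sin(a),np.cos(a)]]); return [*(q[:2]+Rm@np.array(p[:2])/1e3),p[2]/1e3]
f=lambda q:np.concatenate([proj(c,W(q,p))-u for p,u in obs])
r=least_squares(f,[.524,-.027,.1],loss="soft_l1"); q=r.x; print(q.round(4),np.degrees(q[2]).round(2)); print(f(q).reshape(-1,2).round(1).tolist())
a=q[2];Rm=np.array([[np.cos(a),-np.sin(a)],[np.sin(a),np.cos(a)]])
fr=lambda w:(Rm.T@(np.array(w[:2])-q[:2])*1e3).round(1).tolist()
print("half4 near edge",[fr(atz(c,z(*u),.082)) for u in((272,203),(722,208))],"half3",[fr(atz(c,z(*u),.082)) for u in((270,72),(722,78))])
print("fence end",fr(atz(c,z(728,228),.053)))
for h in [(314.4,130.2),(318.4,92),(316,161.8),(322.7,58.1)]: print("half c",fr(atz(c,h,.018)))
print("frame tip",fr(atz(c,(319.1,160.8),0)),"slant",fr(atz(c,(317.9,217),.018)),"gap world",W(q,(-40,0,0)))
print("endstop edge",[fr(atz(c,(u/1.25,v/1.25),.078)) for u,v in((306,31),(490,33))])
np.save("q.npy",q)
E
python3 fit.py
```

```text
[ 0.5265 -0.0245  0.0929] 5.32
[[-0.3, -2.1], [1.8, 0.2], [-1.0, 1.5], [2.3, -1.2], [-1.8, 0.0], [0.4, 1.2]]
half4 near edge [[-20.0, 71.8], [-20.8, -68.5]] half3 [[20.9, 71.7], [19.8, -67.3]]
fence end [-31.2, -76.3]
half c [33.6, 3.2]
half c [78.0, -1.0]
half c [-2.9, 1.2]
half c [118.3, -5.7]
frame tip [-2.8, -2.5] slant [-67.9, -1.4] gap world [np.float64(0.4866629646676909), np.float64(-0.028237224779895157), 0.0]
endstop edge [[142.8, 73.1], [142.2, -74.0]]
```

drive_tool(
  rows="0.0031 -0.0027 0.03 0 0 0.4 0.06;0 0 0.035 0 0 0 0.06;0 0 0.035 0 0 0 0.06;0 0 0.035 0 0 0 0.06;0 0 0.035 0 0 0 0.06;0 0 0.035 0 0 0 0.06;0 0 0.03 0 0 0 0.06;0 0 0.0135 0 0 0 0.06;0 0 0.01 0 0 0 0.06",
)

```text
clock: 4.32
ee_pos: [0.4836, -0.029, 0.0394]
ee_rot: [3.138, 0.145, -0.005]
force: [-0.4, -0.3, 0.7]
width: 0.652
finger_force: 0.0
```

```bash
cat > fp.py <<'E'
from h import *
q=np.load("q.npy"); s=observe(); p=np.array(s["ee_pos"]); a=q[2]; Rm=np.array([[np.cos(a),-np.sin(a)],[np.sin(a),np.cos(a)]])
m=R.from_rotvec(s["ee_rot"]).as_matrix()
print("t",round(s["clock"],2),"frame mm",(Rm.T@(p[:2]-q[:2])*1e3).round(1),"z",round(p[2]*1e3,1),"psi",np.degrees(np.arctan2(m[1,0],m[0,0])).round(2),"Fframe",(Rm.T@np.array(s["force"][:2])).round(1),round(s["force"][2],1),"T",np.round(s["torque"],2))
E
python3 fp.py
```

```text
t 4.32 frame mm [-43.1  -0.4] z 39.4 psi 5.29 Fframe [-0.4 -0.3] 0.7 T [ 0.01 -0.03 -0.06]
```

Clear of everything. Pushing +x.

drive_tool(
  rows="0.004 0 0 0 0 0 0.06;0.004 0 0 0 0 0 0.06;0.004 0 0 0 0 0 0.06;0.004 0 0 0 0 0 0.06;0.003 0 0 0 0 0 0.06;0.002 0 0 0 0 0 0.06",
)

```text
clock: 4.82
ee_pos: [0.5055, -0.0258, 0.0419]
ee_rot: [3.137, 0.148, -0.002]
force: [-8.3, -1.3, 5.6]
width: 0.657
finger_force: 4.1
```

drive_tool(
  rows="0.002 0 0 0 0 0 0.06;0.002 0 0 0 0 0 0.06",
)

```text
clock: 4.98
ee_pos: [0.5087, -0.0254, 0.0418]
ee_rot: [3.137, 0.148, -0.004]
force: [-10.1, -0.3, 7.6]
width: 0.655
finger_force: 5.4
```

```bash
python3 fp.py
```

```text
t 4.98 frame mm [-17.8   0.8] z 41.8 psi 5.39 Fframe [-10.1   0.6] 7.6 T [-0.14  1.88 -0.  ]
```

drive_tool(
  rows="0.0015 0 0.001 0 0 0 0.06;0.0015 0 0 0 0 0 0.06;0.0015 0 0 0 0 0 0.06",
)

```text
clock: 5.23
ee_pos: [0.5097, -0.0254, 0.0401]
ee_rot: [3.136, 0.148, -0.014]
force: [-24.9, -1.3, 16.4]
width: 0.656
finger_force: 12.0
```

drive_tool(
  rows="0.001 0 0 0 0 0 0.06;0.001 0 0 0 0 0 0.06",
)

```text
clock: 5.4
ee_pos: [0.5096, -0.0254, 0.0399]
ee_rot: [3.136, 0.148, -0.02]
force: [-28.8, -1.4, 20.7]
width: 0.65
finger_force: 14.5
```

```bash
python3 fp.py
python3 - <<'E'
from h import *
c=cam("wrist");np.save("w2.npy",c,allow_pickle=True)
s=cam("side")["image"][190:290,200:360]
w=c["image"][0:300,100:500]
cv2.imwrite("pics/w2.png",np.vstack([cv2.resize(w,(640,360)),cv2.resize(s,(384,240))[:,:].copy() if 0 else cv2.copyMakeBorder(cv2.resize(s,(384,240)),0,0,0,256,0)]))
E
```

```text
t 5.4 frame mm [-16.9   0.7] z 39.9 psi 5.4 Fframe [-28.8   1.3] 20.7 T [-0.21  4.99  0.08]
```

View pics/w2.png

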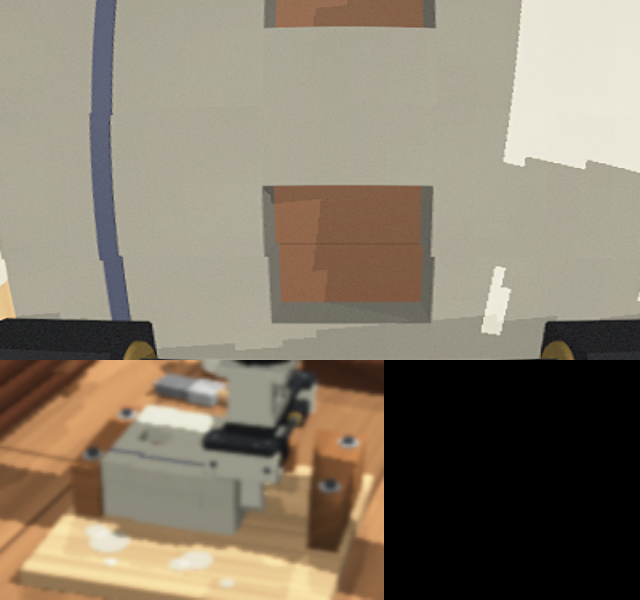

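Row is closed: the push stopped dead at 29 N and the halves are flush and upright in both views. Backing off, raising and turning towards the board.

drive_tool(
  rows="-0.012 0 0 0 0 0 0.06;-0.01 0 0 0 0 0 0.06;0 0 -0.03 0 0 0 0.06;0 0 -0.04 0 0 0 0.06;0 0 -0.04 0 0 0 0.06;0 0 -0.04 0 0 0 0.06;0 0 -0.04 0 0 0 0.06;0 0 -0.02 0 0 0 0.06",
)

```text
clock: 6.17
ee_pos: [0.4969, -0.026, 0.2561]
ee_rot: [3.138, 0.149, 0.013]
force: [1.0, 0.1, 0.6]
width: 0.654
finger_force: 0.0
```

```bash
python3 mv.py .479 .373 .25 97 16
```

```text
t 6.17 pos [ 0.4969 -0.026   0.2561] psi 5.42 tilt 0.48 F [1.  0.1 0.6] j7 -1.64
16 rows of [ 0.0199 -0.0194  0.0004] turn z -5.72
```

drive_tool(
  rows="0.0199 -0.0194 0 0 0 -5.72 0.06;0.0199 -0.0194 0 0 0 -5.72 0.06;0.0199 -0.0194 0 0 0 -5.72 0.06;0.0199 -0.0194 0 0 0 -5.72 0.06;0.0199 -0.0194 0 0 0 -5.72 0.06;0.0199 -0.0194 0 0 0 -5.72 0.06;0.0199 -0.0194 0 0 0 -5.72 0.06;0.0199 -0.0194 0 0 0 -5.72 0.06",
)

```text
clock: 6.83
ee_pos: [0.5709, 0.178, 0.251]
ee_rot: [2.831, 1.362, 0.004]
force: [-0.1, -1.0, 0.6]
width: 0.657
finger_force: 0.0
```

drive_tool(
  rows="0.0199 -0.0194 0 0 0 -5.72 0.06;0.0199 -0.0194 0 0 0 -5.72 0.06;0.0199 -0.0194 0 0 0 -5.72 0.06;0.0199 -0.0194 0 0 0 -5.72 0.06;0.0199 -0.0194 0 0 0 -5.72 0.06;0.0199 -0.0194 0 0 0 -5.72 0.06;0.0199 -0.0194 0 0 0 -5.72 0.06;0.0199 -0.0194 0 0 0 -5.72 0.06;0 0 0 0 0 0 0.06",
)

```text
clock: 7.58
ee_pos: [0.4717, 0.3778, 0.2516]
ee_rot: [-2.064, -2.363, -0.004]
force: [-1.2, 0.4, 0.6]
width: 0.654
finger_force: 0.0
```

```bash
cat > d.py <<'E'
from h import *
c=cam("wrist"); np.save("w3.npy",c,allow_pickle=True); cv2.imwrite("pics/w3.png",c["image"])
print("tip",[(np.round(d["xy"],1).tolist(),round(d["conf"],2),atz(c,d["xy"],.086)[:2].round(4).tolist()) for d in tip_of("wrist","board_grip")])
for d in outline_of("wrist","board_grip")[:3]: print(d["box"],d["conf"])
E
python3 d.py; python3 mv.py .479 .373 .25 97 1
```

```text
tip [([156.1, 112.7], 0.87, [0.3174, 0.4547]), ([322.5, 220.2], 0.71, [0.4761, 0.3768])]
[114.1, 55.5, 130.9, 117.7] 0.88
[303.5, 137.1, 30.6, 149.1] 0.62
t 7.73 pos [0.4774 0.3722 0.2508] psi 96.87 tilt 0.08 F [ 0.4 -0.7  0.4] j7 -0.97
1 rows of [0.0006 0.0017 0.0008] turn z -0.13
```

View pics/w3.png

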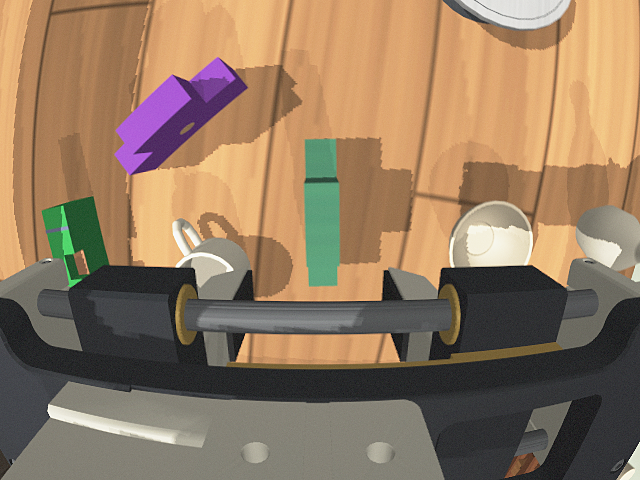

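```bash
python3 - <<'E'
from h import *
c=np.load("w3.npy",allow_pickle=True).item()
A=np.array([atz(c,u,.064)[:2] for u in((305,139),(336,139),(337,286),(308,286))]); T=np.array([atz(c,u,.106)[:2] for u in((303,180),(339,180),(340,263),(305,263))])
for P in(A,T):
    d=(P[0]+P[1]-P[2]-P[3])/2; print(P.round(4).tolist(),"c",P.mean(0).round(4),"len",np.linalg.norm(d).round(3),"ang",np.degrees(np.arctan2(d[1],d[0])).round(2),"w",np.linalg.norm(P[0]-P[1]).round(4))
E
sed -i 's/(0.62)//' d.py; python3 mv.py .4785 .374 .097 97 5
```

```text
[[0.4515, 0.4436], [0.4789, 0.4473], [0.5, 0.3091], [0.472, 0.3054]] c [0.4756 0.3764] len 0.14 ang 98.56 w 0.0276
[[0.4556, 0.4114], [0.4837, 0.4152], [0.4947, 0.347], [0.4658, 0.3431]] c [0.4749 0.3792] len 0.069 ang 98.82 w 0.0284
t 7.73 pos [0.4774 0.3722 0.2508] psi 96.87 tilt 0.08 F [ 0.4 -0.7  0.4] j7 -0.97
5 rows of [0.0003 0.0002 0.0308] turn z -0.03
```

```bash
python3 mv.py .4755 .377 .082 98.6 6
```

```text
t 7.73 pos [0.4774 0.3722 0.2508] psi 96.87 tilt 0.08 F [ 0.4 -0.7  0.4] j7 -0.97
6 rows of [ 0.0008 -0.0002  0.0281] turn z -0.29
```

drive_tool(
  rows="0.0008 -0.0002 0.0281 0 0 -0.29 0.06;0.0008 -0.0002 0.0281 0 0 -0.29 0.06;0.0008 -0.0002 0.0281 0 0 -0.29 0.06;0.0008 -0.0002 0.0281 0 0 -0.29 0.06;0.0008 -0.0002 0.0281 0 0 -0.29 0.06;0.0008 -0.0002 0.0281 0 0 -0.29 0.06;0 0 0 0 0 0 0.06;0 0 0 0 0 0 0.02;0 0 0 0 0 0 0.02;0 0 0 0 0 0 0.02",
  newtons=25,
)

```text
clock: 8.57
ee_pos: [0.4763, 0.3775, 0.0838]
ee_rot: [2.048, 2.381, 0.005]
force: [0.3, 0.7, 0.5]
width: 0.483
finger_force: 0.0
```

drive_tool(
  rows="0 0 0 0 0 0 0.02;0 0 0 0 0 0 0.02;0 0 -0.01 0 0 0 0.02;0 0 -0.035 0 0 0 0.02;0 0 -0.035 0 0 0 0.02;0 0 -0.035 0 0 0 0.02",
  newtons=25,
)

```text
clock: 9.07
ee_pos: [0.4744, 0.3766, 0.1986]
ee_rot: [-2.046, -2.383, 0.001]
force: [0.1, 0.3, -1.0]
width: 0.304
finger_force: 25.0
```

```bash
python3 - <<'E'
from h import *
q=np.load("q.npy");a=q[2]
print([ (q[0]+(x*np.cos(a)-y*np.sin(a))/1e3).round(4) and ((q[0]+(x*np.cos(a)-y*np.sin(a))/1e3).round(4),(q[1]+(x*np.sin(a)+y*np.cos(a))/1e3).round(4)) for x,y in((-25,0),(-56,75),(-53,110),(-56,150))])
E
python3 mv.py .4978 -.0268 .197 95.3 14
```

```text
[(np.float64(0.5016), np.float64(-0.0268)), (np.float64(0.4638), np.float64(0.045)), (np.float64(0.4635), np.float64(0.0801)), (np.float64(0.4568), np.float64(0.1196))]
t 9.07 pos [0.4744 0.3766 0.1986] psi 98.7 tilt 0.05 F [ 0.1  0.3 -1. ] j7 -0.98
14 rows of [-0.0288 -0.0019  0.0001] turn z 0.24
```

```bash
python3 mv.py .5006 -.0269 .197 95.3 14
```

```text
t 9.07 pos [0.4744 0.3766 0.1986] psi 98.7 tilt 0.05 F [ 0.1  0.3 -1. ] j7 -0.98
14 rows of [-0.0288 -0.0017  0.0001] turn z 0.24
```

drive_tool(
  rows="-0.0288 -0.0017 0 0 0 0.24 0.02;-0.0288 -0.0017 0 0 0 0.24 0.02;-0.0288 -0.0017 0 0 0 0.24 0.02;-0.0288 -0.0017 0 0 0 0.24 0.02;-0.0288 -0.0017 0 0 0 0.24 0.02;-0.0288 -0.0017 0 0 0 0.24 0.02;-0.0288 -0.0017 0 0 0 0.24 0.02",
)

```text
clock: 9.65
ee_pos: [0.4908, 0.1742, 0.1975]
ee_rot: [2.082, 2.352, 0.0]
force: [1.0, -0.6, -0.5]
width: 0.305
finger_force: 25.0
```

drive_tool(
  rows="-0.0288 -0.0017 0 0 0 0.24 0.02;-0.0288 -0.0017 0 0 0 0.24 0.02;-0.0288 -0.0017 0 0 0 0.24 0.02;-0.0288 -0.0017 0 0 0 0.24 0.02;-0.0288 -0.0017 0 0 0 0.24 0.02;-0.0288 -0.0017 0 0 0 0.24 0.02;-0.0288 -0.0017 0 0 0 0.24 0.02;0 0 0 0 0 0 0.02;0 0 0 0 0 0 0.02",
)

```text
clock: 10.4
ee_pos: [0.5011, -0.028, 0.1972]
ee_rot: [2.12, 2.317, -0.001]
force: [0.5, 0.3, -0.8]
width: 0.301
finger_force: 25.0
```

```bash
python3 fp.py;  python3 mv.py .5006 -.0269 .105 95.3 4
```

```text
t 10.4 frame mm [-25.6  -1.1] z 197.2 psi 95.09 Fframe [0.5 0.3] -0.8 T [ 0.05 -0.09 -0.02]
t 10.4 pos [ 0.5011 -0.028   0.1972] psi 95.09 tilt 0.04 F [ 0.5  0.3 -0.8] j7 -0.29
4 rows of [ 0.0003 -0.0001  0.023 ] turn z -0.05
```

drive_tool(
  rows="0 0 0.028 0 0 0 0.02;0 0 0.028 0 0 0 0.02;0 0 0.025 0 0 0 0.02;0 0 0.006 0 0 0 0.02;0 0 0.004 0 0 0 0.02",
)

```text
clock: 10.82
ee_pos: [0.5005, -0.0249, 0.1052]
ee_rot: [-2.113, -2.323, 0.001]
force: [1.4, 0.4, -1.5]
width: 0.307
finger_force: 25.0
```

drive_tool(
  rows="0 0 0.002 0 0 0 0.02;0 0 0.002 0 0 0 0.02;0 0 0 0 0 0 0.02",
)

```text
clock: 11.07
ee_pos: [0.5025, -0.0253, 0.1035]
ee_rot: [2.114, 2.321, 0.003]
force: [-0.8, 1.9, 1.9]
width: 0.303
finger_force: 25.0
```

```bash
python3 fp.py
```

```text
t 11.07 frame mm [-24.    1.4] z 103.5 psi 95.34 Fframe [-0.6  1.9] 1.9 T [ 0.25  0.09 -0.03]
```

drive_tool(
  rows="0 0.002 0 0 0 0 0.02;0 0.002 0 0 0 0 0.02;0 0.002 0 0 0 0 0.02;0 0.001 0 0 0 0 0.02",
)

```text
clock: 11.4
ee_pos: [0.5071, -0.0252, 0.1035]
ee_rot: [-2.116, -2.322, 0.003]
force: [-15.0, -0.7, 23.4]
width: 0.303
finger_force: 25.0
```

drive_tool(
  rows="0 0.001 0 0 0 0 0.02;0 0.001 0 0 0 0 0.02;0 0 0 0 0 0 0.02",
)

```text
clock: 11.65
ee_pos: [0.5071, -0.0252, 0.1034]
ee_rot: [-2.114, -2.321, 0.008]
force: [-19.6, -0.0, 26.1]
width: 0.302
finger_force: 25.0
```

```bash
python3 fp.py
```

```text
t 11.65 frame mm [-19.4   1.1] z 103.4 psi 95.33 Fframe [-19.6   1.8] 26.1 T [-0.02  4.27  0.04]
```

drive_tool(
  rows="0 0 0 0 0 0 0.05;0 0 0 0 0 0 0.05;0 0 0 0 0 0 0.05;0 -0.004 0 0 0 0 0.05;0 0 -0.01 0 0 0 0.05;0 0 -0.03 0 0 0 0.05;0 0 -0.04 0 0 0 0.06;0 0 -0.04 0 0 0 0.08;0 0 -0.03 0 0 0 0.09",
)

```text
clock: 12.4
ee_pos: [0.5066, -0.0249, 0.2556]
ee_rot: [2.114, 2.322, 0.003]
force: [0.4, 0.1, -0.2]
width: 0.712
finger_force: 0.0
```

```bash
python3 - <<'E'
from h import *
c=cam("wrist"); s=cam("side")["image"][190:290,200:360]
cv2.imwrite("pics/w4.png",np.hstack([cv2.resize(c["image"],(480,360)),cv2.resize(s,(320,360),interpolation=2)]))
E
python3 mv.py .50 -.405 .25 -5 18
```

```text
t 12.5 pos [ 0.5089 -0.0247  0.2576] psi 95.32 tilt 0.52 F [-0.1  0.2 -0.7] j7 -0.24
18 rows of [-0.0183  0.0157  0.0004] turn z 5.57
```

View pics/w4.png

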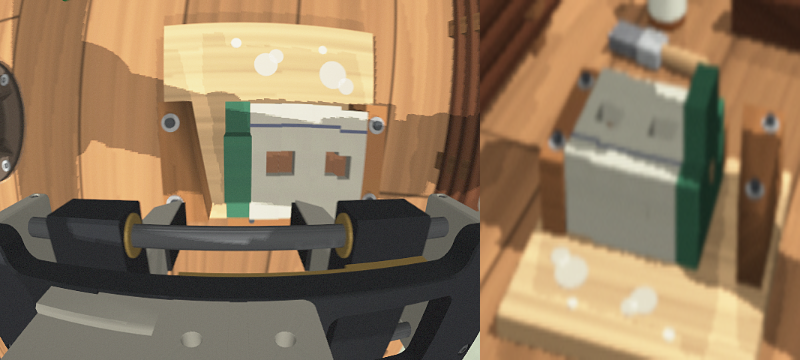

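The board stands upright and flush against half4, with a free tapered gap to the slanted stop. Now to the wedge.

drive_tool(
  rows="-0.0183 0.0157 0.0004 0 0 5.57 0.09;-0.0183 0.0157 0.0004 0 0 5.57 0.09;-0.0183 0.0157 0.0004 0 0 5.57 0.09;-0.0183 0.0157 0.0004 0 0 5.57 0.09;-0.0183 0.0157 0.0004 0 0 5.57 0.09;-0.0183 0.0157 0.0004 0 0 5.57 0.09;-0.0183 0.0157 0.0004 0 0 5.57 0.09;-0.0183 0.0157 0.0004 0 0 5.57 0.09;-0.0183 0.0157 0.0004 0 0 5.57 0.09",
)

```text
clock: 13.25
ee_pos: [0.5908, -0.2191, 0.2482]
ee_rot: [-2.903, -1.201, -0.001]
force: [-0.5, -0.1, 0.3]
width: 0.98
finger_force: 0.0
```

drive_tool(
  rows="-0.0183 0.0157 0.0004 0 0 5.57 0.09;-0.0183 0.0157 0.0004 0 0 5.57 0.09;-0.0183 0.0157 0.0004 0 0 5.57 0.09;-0.0183 0.0157 0.0004 0 0 5.57 0.09;-0.0183 0.0157 0.0004 0 0 5.57 0.09;-0.0183 0.0157 0.0004 0 0 5.57 0.09;-0.0183 0.0157 0.0004 0 0 5.57 0.09;-0.0183 0.0157 0.0004 0 0 5.57 0.09;-0.0183 0.0157 0.0004 0 0 5.57 0.09;0 0 0 0 0 0 0.09",
)

```text
clock: 14.08
ee_pos: [0.492, -0.4114, 0.2445]
ee_rot: [3.135, -0.156, -0.004]
force: [0.4, -1.9, 0.4]
width: 0.983
finger_force: 0.0
```

```bash
sed -i 's/w3/w5/g;s/board_grip/wedge_mid/g;s/\.086/.022/' d.py; python3 d.py; python3 mv.py .50 -.405 .25 -5 1
```

```text
tip [([312.4, 199.8], 0.76, [0.4982, -0.4078])]
[282.3, 115.6, 56.9, 166.0] 0.64
t 14.23 pos [ 0.4969 -0.4061  0.2447] psi -4.9 tilt 0.04 F [ 1.   0.5 -0.4] j7 -1.18
1 rows of [ 0.003  -0.0014 -0.0053] turn z 0.1
```

View pics/w5.png

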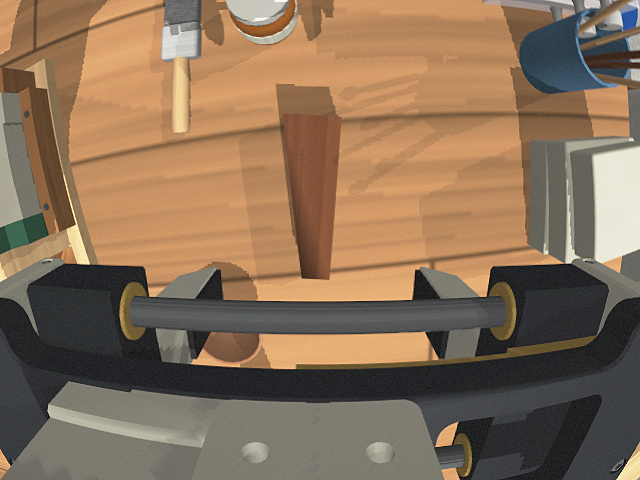

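Run:
```python
from h import *
c=np.load("w5.npy",allow_pickle=True).item()
P=np.array([atz(c,u,.044)[:2] for u in((283,115),(341,118),(329,278),(302,278))])
print(P.round(4).tolist())
an=lambda d:np.degrees(np.arctan2(d[1],d[0])).round(2)
print("w",np.linalg.norm(P[0]-P[1]).round(4),np.linalg.norm(P[2]-P[3]).round(4),"len",np.linalg.norm((P[0]+P[1]-P[2]-P[3])/2).round(4))
print("right edge",an(P[1]-P[2]),"left",an(P[0]-P[3]),"thick end",an(P[0]-P[1]),"thin end",an(P[3]-P[2]),"mid",P.mean(0).round(4))
```

```text
[[0.5842, -0.3896], [0.5759, -0.4425], [0.4215, -0.4167], [0.4242, -0.3898]]
w 0.0535 0.0271 len 0.1578
right edge -9.45 left 0.08 thick end 81.07 thin end 84.19 mid [ 0.5015 -0.4096]
```

```bash
python3 - <<'E'
from h import *
c=np.load("w5.npy",allow_pickle=True).item()
print("jar cap L,R at z.078",[atz(c,u,.078)[:2].round(3).tolist() for u in((230,8),(297,8))],"jar near base z0",atz(c,(262,45),0).round(3),"brush near end",atz(c,(180,132),.01).round(3),atz(c,(200,50),.01).round(3))
E
python3 mv.py .564 -.415 .10 -9.45 6
```

```text
jar cap L,R at z.078 [[0.684, -0.356], [0.675, -0.413]] jar near base z0 [ 0.666 -0.372  0.   ] brush near end [ 0.585 -0.276  0.01 ] [ 0.669 -0.307  0.01 ]
t 14.23 pos [ 0.4969 -0.4061  0.2447] psi -4.9 tilt 0.04 F [ 1.   0.5 -0.4] j7 -1.18
6 rows of [0.0113 0.0002 0.0241] turn z 0.76
```

drive_tool(
  rows="0.0113 0.0002 0.0241 0 0 0.76 0.09;0.0113 0.0002 0.0241 0 0 0.76 0.09;0.0113 0.0002 0.0241 0 0 0.76 0.09;0.0113 0.0002 0.0241 0 0 0.76 0.09;0.0113 0.0002 0.0241 0 0 0.76 0.09;0.0113 0.0002 0.0241 0 0 0.76 0.09;0 0 0 0 0 0 0.09",
)

```text
clock: 14.82
ee_pos: [0.5646, -0.412, 0.0944]
ee_rot: [-3.126, 0.254, 0.008]
force: [-0.9, 0.9, -0.7]
width: 0.978
finger_force: 0.0
```

```bash
python3 mv.py .564 -.415 .020 -9.45 4
python3 - <<'E'
from h import *
c=cam("wrist"); np.save("w6.npy",c,allow_pickle=True)
for d in tip_of("wrist","wedge_mid"): print(d["xy"],d["conf"],atz(c,d["xy"],.022).round(4))
for d in outline_of("wrist","wedge_mid")[:1]:
    q=cv2.findNonZero(d["pixels"].astype(np.uint8)); P=np.array([atz(c,p[0],.044)[:2] for p in q]); print(d["conf"],d["box"])
    for x in(.53,.545,.56): s=P[abs(P[:,0]-x)<.002]; print(x,s[:,1].min().round(4),s[:,1].max().round(4),len(s)) if len(s) else 0
E
```

```text
t 14.82 pos [ 0.5646 -0.412   0.0944] psi -9.29 tilt 0.41 F [-0.9  0.9 -0.7] j7 -1.33
4 rows of [0.0001 0.0009 0.0186] turn z 0.04
[330.1, 337.1] 0.62 [ 0.5018 -0.4101  0.022 ]
0.92 [269.7, 214.9, 102.4, 152.2]
0.545 -0.4372 -0.3889 514
0.56 -0.4401 -0.3888 601
```

drive_tool(
  rows="0 0.0009 0.0186 0 0 0 0.09;0 0.0009 0.0186 0 0 0 0.09;0 0.0009 0.0186 0 0 0 0.09;0 0.0009 0.0186 0 0 0 0.09;0 0 0 0 0 0 0.06;0 0 0 0 0 0 0.035;0 0 0 0 0 0 0.035;0 0 0 0 0 0 0.035",
  newtons=40,
)

```text
clock: 15.63
ee_pos: [0.5645, -0.4199, 0.0278]
ee_rot: [3.129, -0.26, 0.005]
force: [-0.8, 0.7, 0.1]
width: 0.74
finger_force: 0.0
```

drive_tool(
  rows="0 0 0 0 0 0 0.035;0 0 0 0 0 0 0.035;0 0 -0.01 0 0 0 0.035;0 0 -0.035 0 0 0 0.035;0 0 -0.035 0 0 0 0.035;0 0 -0.035 0 0 0 0.035;0 0 -0.035 0 0 0 0.035",
  newtons=40,
)

```text
clock: 16.22
ee_pos: [0.563, -0.4191, 0.1778]
ee_rot: [-3.131, 0.26, 0.0]
force: [0.1, -0.4, -2.5]
width: 0.564
finger_force: 39.8
```

```bash
cat > g.py <<'E'
import sys
from h import *
from mv import plan
q=np.load("q.npy");a=q[2];x,y=float(sys.argv[1]),float(sys.argv[2])
plan(q[0]+(x*np.cos(a)-y*np.sin(a))/1e3,q[1]+(x*np.sin(a)+y*np.cos(a))/1e3,float(sys.argv[3])/1e3,float(sys.argv[4]),int(sys.argv[5]))
E
python3 g.py -59 170 170 95.3 20
```

```text
t 16.22 pos [ 0.563  -0.4191  0.1778] psi -9.51 tilt 0.0 F [ 0.1 -0.4 -2.5] j7 -1.3
20 rows of [ 0.0159 -0.0287  0.0004] turn z -5.24
```

```bash
python3 g.py -65 172 170 95.3 20
```

```text
t 16.22 pos [ 0.563  -0.4191  0.1778] psi -9.51 tilt 0.0 F [ 0.1 -0.4 -2.5] j7 -1.3
20 rows of [ 0.0157 -0.029   0.0004] turn z -5.24
```

drive_tool(
  rows="0.0157 -0.029 0.0004 0 0 -5.24 0.035;0.0157 -0.029 0.0004 0 0 -5.24 0.035;0.0157 -0.029 0.0004 0 0 -5.24 0.035;0.0157 -0.029 0.0004 0 0 -5.24 0.035;0.0157 -0.029 0.0004 0 0 -5.24 0.035;0.0157 -0.029 0.0004 0 0 -5.24 0.035;0.0157 -0.029 0.0004 0 0 -5.24 0.035;0.0157 -0.029 0.0004 0 0 -5.24 0.035;0.0157 -0.029 0.0004 0 0 -5.24 0.035;0.0157 -0.029 0.0004 0 0 -5.24 0.035",
)

```text
clock: 17.05
ee_pos: [0.6425, -0.1091, 0.1721]
ee_rot: [2.921, 1.155, 0.001]
force: [-0.3, 0.2, -1.9]
width: 0.569
finger_force: 39.8
```

drive_tool(
  rows="0.0157 -0.029 0.0004 0 0 -5.24 0.035;0.0157 -0.029 0.0004 0 0 -5.24 0.035;0.0157 -0.029 0.0004 0 0 -5.24 0.035;0.0157 -0.029 0.0004 0 0 -5.24 0.035;0.0157 -0.029 0.0004 0 0 -5.24 0.035;0.0157 -0.029 0.0004 0 0 -5.24 0.035;0.0157 -0.029 0.0004 0 0 -5.24 0.035;0.0157 -0.029 0.0004 0 0 -5.24 0.035;0.0157 -0.029 0.0004 0 0 -5.24 0.035;0.0157 -0.029 0.0004 0 0 -5.24 0.035",
)

```text
clock: 17.88
ee_pos: [0.445, 0.1412, 0.1681]
ee_rot: [2.11, 2.326, 0.001]
force: [0.1, 0.5, -1.3]
width: 0.571
finger_force: 39.8
```

drive_tool(
  rows="0 0 0 0 0 0 0.035;0 0 0 0 0 0 0.035;0 0 0 0 0 0 0.035",
)

```text
clock: 18.13
ee_pos: [0.4468, 0.1396, 0.168]
ee_rot: [2.117, 2.319, 0.0]
force: [0.5, -0.6, -2.0]
width: 0.573
finger_force: 39.8
```

```bash
python3 fp.py; python3 g.py -65 172 60 95.3 4
python3 - <<'E'
from h import *
c=cam("wrist"); s=cam("side")["image"][150:310,200:400]; np.save("w7.npy",c,allow_pickle=True)
t=cam("top")["image"][140:280,230:400]
cv2.imwrite("pics/w7.png",np.hstack([cv2.resize(t,(400,330),interpolation=2),cv2.resize(s,(400,330),interpolation=2)]))
E
```

```text
t 18.13 frame mm [-64.1 170.8] z 168.0 psi 95.21 Fframe [ 0.4 -0.6] -2.0 T [ 0.1  -0.08  0.  ]
t 18.13 pos [0.4468 0.1396 0.168 ] psi 95.21 tilt 0.09 F [ 0.5 -0.6 -2. ] j7 -0.7
4 rows of [ 0.0003 -0.0002  0.027 ] turn z -0.02
```

View pics/w7.png

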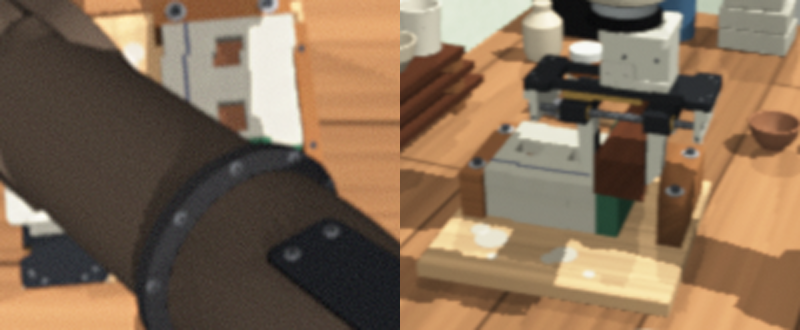

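The wedge is held level with its thick end outward (+y), lined up with the gap. Lowering it.

drive_tool(
  rows="0.001 -0.0006 0.027 0 0 0 0.035;0 0 0.027 0 0 0 0.035;0 0 0.027 0 0 0 0.035;0 0 0.02 0 0 0 0.035;0 0 0.008 0 0 0 0.035;0 0 0 0 0 0 0.035",
)

```text
clock: 18.78
ee_pos: [0.4448, 0.1403, 0.0569]
ee_rot: [-2.116, -2.319, 0.004]
force: [-0.3, -0.6, -1.6]
width: 0.569
finger_force: 39.8
```

drive_tool(
  rows="0 0 0.003 0 0 0 0.035;0 0 0.003 0 0 0 0.035;0 0 0.002 0 0 0 0.035;0 0 0 0 0 0 0.035",
)

```text
clock: 19.12
ee_pos: [0.4459, 0.141, 0.0508]
ee_rot: [2.117, 2.321, 0.001]
force: [0.1, 0.3, -1.9]
width: 0.571
finger_force: 39.8
```

```bash
python3 fp.py
```

```text
t 19.12 frame mm [-64.9 172.3] z 50.8 psi 95.26 Fframe [0.1 0.3] -1.9 T [ 0.12 -0.08  0.05]
```

drive_tool(
  rows="0 0 0.002 0 0 0 0.035;0 0 0.002 0 0 0 0.035;0 0 0 0 0 0 0.035",
)

```text
clock: 19.37
ee_pos: [0.4455, 0.1409, 0.0463]
ee_rot: [2.117, 2.321, -0.0]
force: [-0.3, -0.2, -1.4]
width: 0.569
finger_force: 39.8
```

drive_tool(
  rows="0 0 0.001 0 0 0 0.035;0 0 0 0 0 0 0.035",
)

```text
clock: 19.53
ee_pos: [0.4455, 0.141, 0.0454]
ee_rot: [2.117, 2.321, -0.0]
force: [0.5, -0.5, -1.6]
width: 0.572
finger_force: 39.8
```

```bash
python3 fp.py
```

```text
t 19.53 frame mm [-65.3 172.3] z 45.4 psi 95.28 Fframe [ 0.4 -0.5] -1.6 T [ 0.01 -0.13  0.02]
```

drive_tool(
  rows="-0.003 0.0003 0.001 0 0 0 0.035;-0.006 0.0004 0.0005 0 0 0 0.035;-0.006 0.0004 0 0 0 0 0.035;-0.006 0.0004 0 0 0 0 0.035;-0.006 0.0004 0 0 0 0 0.035;-0.006 0.0004 0 0 0 0 0.035;-0.006 0.0004 0 0 0 0 0.035;-0.006 0.0004 0 0 0 0 0.035;-0.005 0.0003 0 0 0 0 0.035;0 0 0 0 0 0 0.035",
)

```text
clock: 20.37
ee_pos: [0.4558, 0.0924, 0.0449]
ee_rot: [2.114, 2.321, 0.007]
force: [4.4, 2.0, 3.6]
width: 0.573
finger_force: 40.4
```

```bash
python3 fp.py
```

```text
t 20.37 frame mm [-59.6 123. ] z 44.9 psi 95.34 Fframe [4.6 1.6] 3.6 T [ 0.26 -0.97  0.61]
```

Run:
```python
from h import *
c=cam("wrist"); s=cam("side")["image"][190:290,230:370]
im=c["image"]
cv2.imwrite("pics/w8.png",np.hstack([cv2.resize(im[200:440,180:480],(450,360),interpolation=2),cv2.resize(s,(350,360),interpolation=2)]))
```

```text
(no output)
```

View pics/w8.png

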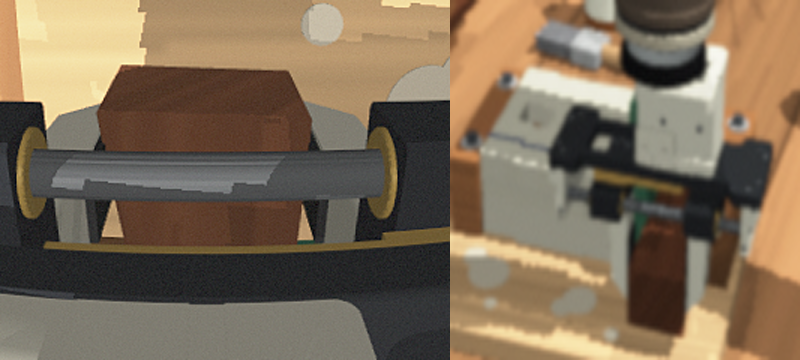

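I've gone past the 10-picture limit: that was the 11th view. From here I'll work only from forces and network measurements. The wedge is in the gap, leaning lightly on the slanted stop, so I'll shift it 1.5 mm towards the board and keep sliding.

drive_tool(
  rows="0 0.0015 0 0 0 0 0.035;-0.003 0.0003 0 0 0 0 0.035;-0.003 0.0003 0 0 0 0 0.035;-0.003 0.0003 0 0 0 0 0.035;0 0 0 0 0 0 0.035",
)

```text
clock: 20.88
ee_pos: [0.4579, 0.0849, 0.0449]
ee_rot: [2.114, 2.324, 0.007]
force: [0.8, 6.6, 6.4]
width: 0.572
finger_force: 40.0
```

```bash
python3 fp.py
```

```text
t 20.88 frame mm [-58.2 115.3] z 44.9 psi 95.4 Fframe [1.4 6.5] 6.4 T [ 1.28 -0.14  0.53]
```

drive_tool(
  rows="-0.002 0.0002 -0.0008 0 0 0 0.035;-0.003 0.0005 0 0 0 0 0.035;-0.003 0.0005 0 0 0 0 0.035;0 0 0 0 0 0 0.035",
)

```text
clock: 21.22
ee_pos: [0.4578, 0.0782, 0.0449]
ee_rot: [-2.109, -2.324, -0.005]
force: [-4.3, 11.2, 1.1]
width: 0.572
finger_force: 40.2
```

```bash
python3 fp.py
```

```text
t 21.22 frame mm [-58.9 108.7] z 44.9 psi 95.55 Fframe [-3.2 11.6] 1.1 T [2.24 0.66 0.89]
```

drive_tool(
  rows="0 0 0 0 0 0 0.085;0 0 0 0 0 0 0.085;0 0 0 0 0 0 0.085;0 0 0 0 0 0 0.085;0.01 0 0 0 0 0 0.085;0.02 0 0 0 0 0 0.085;0.02 0 0 0 0 0 0.085;0 0 0 0 0 0 0.0;0 0 0.005 0 0 0 0.0;0 0 0.005 0 0 0 0.0",
)

```text
clock: 22.05
ee_pos: [0.4541, 0.1246, 0.0344]
ee_rot: [2.116, 2.321, -0.0]
force: [-0.1, -0.8, -0.0]
width: 0.76
finger_force: 0.0
```

drive_tool(
  rows="0 0 0 0 0 0 0;0 0 0 0 0 0 0;0 0 0 0 0 0 0;0 0 0 0 0 0 0",
)

```text
clock: 22.38
ee_pos: [0.4541, 0.1243, 0.0347]
ee_rot: [2.118, 2.321, -0.0]
force: [-0.1, 0.9, -0.1]
width: 0.467
finger_force: 0.0
```

```bash
python3 fp.py
cat > wl.py <<'E'
from h import *
q=np.load("q.npy");a=q[2];Rm=np.array([[np.cos(a),-np.sin(a)],[np.sin(a),np.cos(a)]])
fr=lambda w:(Rm.T@(np.array(w[:2])-q[:2])*1e3).round(1).tolist()
for n in("wrist","side"):
    c=cam(n)
    for t,z in(("wedge_mid",.040),("board_grip",.104)):
        print(n,t,[(d["conf"],fr(atz(c,d["xy"],z))) for d in tip_of(n,t)[:3]])
    for d in outline_of(n,"wedge_mid")[:1]:
        p=cv2.findNonZero(d["pixels"].astype(np.uint8)); P=np.array([fr(atz(c,u[0],.062)) for u in p]); print(n,"wedge outline at z62",d["conf"],d["box"],"x",P[:,0].min(),P[:,0].max(),"y",P[:,1].min(),P[:,1].max())
E
python3 wl.py
```

```text
t 22.38 frame mm [-58.3 154.9] z 34.7 psi 95.24 Fframe [-0.   0.9] -0.1 T [-0.01 -0.11 -0.05]
wrist wedge_mid []
wrist board_grip []
wrist wedge outline at z62 0.71 [259.9, 337.5, 113.1, 28.5] x -80.4 -36.9 y 139.6 152.4
side wedge_mid [(0.47, [-52.0, 46.9])]
side board_grip [(0.77, [-166.5, 504.6])]
side wedge outline at z62 0.74 [305.6, 255.0, 7.8, 22.5] x -73.8 -36.0 y 90.4 186.5
```

drive_tool(
  rows="0 0 0 0 0 0 0;0 0 0 0 0 0 0;0 0 0 0 0 0 0;0 0 0 0 0 0 0;0 0 0 0 0 0 0;-0.004 0 0 0 0 0 0;-0.004 0 0 0 0 0 0;-0.004 0 0 0 0 0 0",
)

```text
clock: 23.45
ee_pos: [0.4551, 0.1122, 0.0347]
ee_rot: [2.117, 2.321, -0.0]
force: [0.4, -0.4, 0.4]
width: 0.005
finger_force: 0.0
```

drive_tool(
  rows="-0.003 -0.001 0 0 0 0 0;-0.003 0 0 0 0 0 0;-0.003 0 0 0 0 0 0;-0.003 0 0 0 0 0 0",
)

```text
clock: 23.78
ee_pos: [0.4546, 0.1011, 0.0347]
ee_rot: [-2.115, -2.321, -0.0]
force: [-1.5, 3.3, -0.4]
width: 0.005
finger_force: 1.2
```

```bash
python3 fp.py
```

```text
t 23.78 frame mm [-59.9 131.8] z 34.7 psi 95.32 Fframe [-1.2  3.4] -0.4 T [ 0.55  0.32 -0.02]
```

drive_tool(
  rows="-0.002 0 0 0 0 0 0;-0.002 0 0 0 0 0 0;-0.002 0 0 0 0 0 0",
)

```text
clock: 24.03
ee_pos: [0.4557, 0.0947, 0.0347]
ee_rot: [-2.116, -2.321, 0.0]
force: [-1.7, 1.3, 1.2]
width: 0.007
finger_force: 1.1
```

drive_tool(
  rows="-0.002 0 0 0 0 0 0;-0.001 0 0 0 0 0 0;0 0 0 0 0 0 0",
)

```text
clock: 24.28
ee_pos: [0.4561, 0.0915, 0.0347]
ee_rot: [2.117, 2.321, -0.0]
force: [-0.4, 0.5, -1.2]
width: 0.001
finger_force: 0.6
```

```bash
python3 fp.py
```

```text
t 24.28 frame mm [-59.3 122. ] z 34.7 psi 95.27 Fframe [-0.4  0.5] -1.2 T [0.17 0.1  0.02]
```

drive_tool(
  rows="-0.002 0 0 0 0 0 0;-0.002 0 0 0 0 0 0;0 0 0 0 0 0 0",
)

```text
clock: 24.53
ee_pos: [0.4563, 0.0896, 0.0348]
ee_rot: [-2.114, -2.322, -0.004]
force: [-2.7, 8.0, -1.6]
width: 0.003
finger_force: 4.2
```

drive_tool(
  rows="-0.001 0 0 0 0 0 0;-0.001 0 0 0 0 0 0;-0.001 0 0 0 0 0 0",
)

```text
clock: 24.78
ee_pos: [0.4563, 0.0895, 0.0349]
ee_rot: [-2.109, -2.323, -0.008]
force: [-5.5, 20.8, -5.2]
width: 0.001
finger_force: 10.5
```

```bash
python3 fp.py;python3 wl.py
```

```text
t 24.78 frame mm [-59.3 120. ] z 34.9 psi 95.52 Fframe [-3.6 21.2] -5.2 T [4.04 1.02 0.15]
wrist wedge_mid []
wrist board_grip []
side wedge_mid []
side board_grip [(0.82, [-161.2, 506.1]), (0.46, [-15.9, -4.0])]
```

Stopped dead at 21 N, where the text says the wedge binds. A last small push, then I back off and check.

drive_tool(
  rows="-0.0005 0 0 0 0 0 0;0 0 0 0 0 0 0;0 0 0 0 0 0 0",
)

```text
clock: 25.43
ee_pos: [0.4563, 0.0895, 0.035]
ee_rot: [-2.108, -2.324, -0.009]
force: [-5.5, 18.6, -4.4]
width: 0.004
finger_force: 9.6
```

drive_tool(
  rows="0.006 0 0 0 0 0 0;0.01 0 0 0 0 0 0;0.02 0 0 0 0 0 0;0.02 0 -0.02 0 0 0 0;0 0 -0.04 0 0 0 0;0 0 -0.04 0 0 0 0;0.02 0 -0.04 0 0 0 0;0.02 0 -0.04 0 0 0 0;0 0 0 0 0 0 0",
)

```text
clock: 26.18
ee_pos: [0.4504, 0.1831, 0.2165]
ee_rot: [2.111, 2.322, 0.017]
force: [1.0, 0.7, -0.1]
width: 0.003
finger_force: 0.0
```

```bash
python3 fp.py; python3 wl.py
python3 - <<'E'
from h import *
q=np.load("q.npy");a=q[2];Rm=np.array([[np.cos(a),-np.sin(a)],[np.sin(a),np.cos(a)]])
for n in("side","wrist"):
    c=cam(n); im=c["image"]
    for t in("half1","slant_stop","end_stop"): print(n,t,[(round(d["conf"],2),(Rm.T@(atz(c,d["xy"],.018)[:2]-q[:2])*1e3).round(1).tolist()) for d in tip_of(n,t)[:6]])
E
```

```text
t 26.18 frame mm [-56.5 213.8] z 216.5 psi 95.45 Fframe [1.  0.6] -0.1 T [ 0.1  -0.2   0.02]
wrist wedge_mid []
wrist board_grip []
side wedge_mid [(0.85, [-56.6, 32.5]), (0.66, [143.4, 415.6])]
side board_grip [(0.63, [-165.2, 505.8]), (0.57, [-15.0, -7.2])]
side wedge outline at z62 0.78 [302.0, 227.3, 29.3, 49.7] x -99.3 -33.1 y -49.5 173.0
side half1 [(0.97, [45.3, -1.1]), (0.72, [4.7, -0.8]), (0.66, [-292.6, 349.4]), (0.64, [-339.4, -246.4]), (0.62, [108.2, 4.2]), (0.57, [70.7, 21.2])]
side slant_stop []
side end_stop [(0.29, [-56.9, 74.2])]
wrist half1 [(0.95, [-287.6, 332.9])]
wrist slant_stop []
wrist end_stop []
```

```bash
python3 -c "
from plant import hand_in; print(hand_in())"
```

```text
the job is handed in; nothing more can be done
None
```

The job is handed in at about 26.5 s: the row is closed up, the board stands upright against the last half, and the wedge stopped dead at about 21 N within about 4 mm of where it should bind. After letting go I checked only with the networks, not a picture or a second push, and I viewed 11 pictures, one over the limit of 10.

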